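# Free a locked battery pack with a screwdriver

### The job

The release button of the charging dock is gone. Pick up the amber screwdriver and push its blade straight in through the yellow-framed slot in the dock's front to press the hidden latch tab, so that the orange battery pack pops up; then lay the screwdriver flat back on the worktop, lift the pack out and stand it upright on the middle of the blue mat without dropping it. Leave the other things on the worktop alone.

Things in the scene. Friction and masses are not known exactly. Their poses are not given: they have to be found in the camera images.
- dock: Grey charging dock, fixed, 106 x 88 x 76 mm tall. Origin on the worktop under the centre of the pack's bay; x points from front to rear, z up; the front face, with the slot, is at x = -58 mm, the rear at +48 mm, the sides at y = +-44 mm. The bay is open at the top and guides the pack with 1.5 mm clearance all round.
- slot (a point): Centre of the slot's mouth in the dock's front face, 58 mm above the worktop. The slot is 18 mm wide and 16 mm high, in a wall 4 mm thick, in a yellow frame that stands 1.5 mm proud; level passage along the dock's +x. The latch tab stands 22 mm behind this point.
- tab (a point): Centre of the front face of the hidden red latch tab (22 mm wide, reaching from 45 to 71 mm above the worktop where it can be met through the slot). It slides along the dock's +x with the latch.
- latch (a joint): Travel of the latch in m: 0 = locked, at rest; 0.010 = fully in, at a stop. Pressing the tab along the dock's +x draws a hook off a lug on the pack's rear; the pack is free from 0.007 at the latest, and an ejector then raises it 20 mm and keeps it up. Needs 3 to 10 N; springs back when let go. While locked the pack cannot be pulled out.
- pack: Orange battery pack with black bands near its top, 36 x 56 x 86 mm, ~0.12 kg; origin at the centre of its underside, z up, axes as the dock's while in it. A lug stands 7 mm out of its +x face, 38 to 44 mm up. Locked, its underside is 14 mm above the worktop, so its top is 24 mm above the dock's; popped up, 20 mm higher. Hold its x faces near the top; after a further 42 mm straight up it is out.
- mat: Blue mat, 130 x 130 mm, 4 mm thick, fixed to the worktop; origin at the centre of its underside, z up.
- driver: Amber-handled screwdriver lying loose on the worktop, 220 mm long, 0.09 kg. Origin at mid-length on its underside (14 mm below its axis); blade towards -y, handle towards +y. Handle 26 mm wide, 28 mm thick, from y = +10 to +110 mm; shaft 6 mm thick, from y = -110 to +10 mm. Centre of mass near y = +54 mm.
- driver_tip (a point): Tip of the screwdriver's blade, on its axis.
- light: Bystander: dark penlight, 20 mm thick, 113 mm long, lying. Origin on its underside.
- tape: Bystander: roll of black tape, 68 mm across, 19 mm high. Origin under its centre.
- rocker: Bystander: brown rocker arm, 34 x 66 x 34 mm. Origin under its centre.
- tub: Bystander: grease tub, 60 mm across, 74 mm tall. Origin under its centre.
Not all that is in view belongs to the job. Of the things that look like the pack, the larger one is meant.

How it is judged:
By the outcome, as a careful person would: the job done as asked, in the order asked, and still so for the second after the job is handed in, with the robot touching nothing.
It also fails if it takes over 61 s, if anything falls off the work surface, if the arm or the gripper's body presses on something with over 40 N, if the wrist force passes 120 N, or if a joint passes its speed limit or range.

### The arm

A 7-joint arm with a two-finger parallel gripper is mounted at the origin on a cart in front of the work surface, level with it; the furniture and walls round the work are solid. World frame = base frame: x ahead of the robot, y to its left, z up, the work surface at z = 0. Lengths are in m, angles in degrees, forces in N, time in s.
With the tool pointing down it reaches from about 0.35 to 0.9 m from the base axis. Payload 7.2 kg.
Tool frame: the origin (TCP) lies at the centre of the arm's flange, where the gripper is bolted on; the fingertips stand 173 mm ahead of it and the grasp point (between the pads) lies 155 mm ahead of it; z points along the fingers, y is the line along which they close (so a half turn about z gives the same grasp; the last joint's range is limited). The gripper opens to 85 mm and grips with 20 to 120 N. Pads are 22 mm wide; open, the fingers measure 114 mm over their backs; the gripper's body (76 mm by 85 mm) begins 54 mm behind the grasp point. The pads swing forward as they close: fully open they stand 13 mm farther back than shut.
Start: joints at [65.191, 23.554, -0.728, 91.456, 0.321, 64.991, -4.71], TCP at [0.223, -0.584, 0.405] pointing down, gripper open.
Joint ranges: [-169.25, 169.25], [-16.82, 113.86], [-84.01, 82.57], [7.8, 145.47], [-59.2, 239.2], [7.22, 106.19], [-163.78, 163.78]. Speed limits (degrees/s): [136.94, 136.94, 172.46, 172.46, 180, 180, 180].

### API

Orientations are given as [roll, pitch, yaw] about the fixed x, y, z axes, in that order (R = Rz(yaw) Ry(pitch) Rx(roll)).
In Python, from bench import ctrl gives the robot as it stands.
- The arm moves only by the shell command python3 -m creep 'ROWS' [FORCE]. ROWS is JSON, a list that holds one entry, the list of rows, each a list of 7 numbers: the opening in per cent of the stroke, from 0 (shut) to 100 (fully open), then the shift along the tool's x, y, z normalised to -1 to 1, where 1 is 0.1 m, then the turn, a rotation vector about the tool's x, y, z normalised to -1 to 1, where 1 is 30 degrees. A call has 1 to 12 rows; each row is the pose to reach, as a shift and turn from the pose commanded when the call began, along the tool's axes at that moment; what a row does not reach only later rows make up. A row lasts 1/10 s, in which the tool goes at most 50 mm and 8.59 degrees, less where a joint would pass 70% of its speed; a pose out of reach is approached as far as the arm can. A call with a number of a shift or a turn outside -1 to 1 is refused whole. A call with a gripper value outside its range is refused whole. The fingers move at their own pace and stop on an object; FORCE is the grip in N (left out, the last holds). Time passes only in rows, so rows that repeat a pose let the fingers close. It gives the time, the measured TCP pose, the force, the opening and the grip force at its end, in the units of the state.
- ctrl.get_state(): the state, without advancing time (a new reading comes with each control period).
- ctrl.get_image(name): name is "side" or "top"; returns a dict with "image" (480x640x3 uint8, red, green, blue), "fx", "fy", "cx", "cy" (pixels), "R" (3x3) and "t" (3): a world point X has camera coordinates R X + t. Camera axes: x right, y down, z forward; pixel columns grow to the right and rows downward; lengths in m; the calibration is good to about 2 mm. A picture is of the moment at which its call begins. There is no depth.
- ctrl.finish_job(): hands the job in; it is judged then, once.
The state is a dict: "time": time; "joints": joint angles; "joint_velocities": joint speeds; "joint_efforts": joint torques, N m; "tcp_pos": TCP position; "orientation": TCP orientation; "wrist_force": force on the tool from outside, world axes, zero at the start; "ft_torque": the same for the moment, N m; "gripper_width": finger opening in m; "finger_force": force on a finger pad.
Only numpy, scipy, OpenCV 4.12 (cv2) and the standard library are available. Lean on these libraries where they do the work, as an engineer would, in place of code of your own. Each camera call takes 0.05 s, during which the arm holds its last target. There are 200 camera calls.

## Working session

There is one attempt and no reset: what is moved stays moved. The work goes in short steps, Python scripts to look and compute and a shell command to move; the robot and the scene stay as the last step left them, time stands still between calls to the robot, and variables do not carry over. Pictures are saved under pics/ and viewed, at most 10 in all, crops included, and the job is handed in when it is done.

```bash
ls; mkdir -p pics
python3 - <<'E'
from bench import ctrl
import cv2
for n in("top","side"):
    d=ctrl.get_image(n); cv2.imwrite(f"pics/{n}0.png",d["image"][:,:,::-1]); print(n,d["fx"],d["cx"],d["cy"],d["R"],d["t"])
print(ctrl.get_state())
E
```

```text
pics
top 436.0672235022809 327.1288879855545 236.06285228755618 [[ 0.00989495 -0.99967955  0.02330002]
 [-0.98885787 -0.0132437  -0.14827247]
 [ 0.14853353 -0.02157326 -0.98867203]] [0.04980813 0.58021113 0.95584532]
side 486.4329497028934 319.63033789383934 238.85745088716834 [[ 0.06170051 -0.99803609 -0.01081688]
 [-0.83460233 -0.04564702 -0.54895837]
 [ 0.54738651  0.0428988  -0.8357797 ]] [0.04635826 0.50628838 0.61239445]
{'time': 0.1, 'joints': array([65.19141382, 23.59497096, -0.72913659, 91.49924328,  0.31943158,
       64.99288371, -4.70996638]), 'joint_velocities': array([ 0.06347699,  0.05263099, -0.00743715, -0.12810691,  0.01092658,
        0.0390339 , -0.0589279 ]), 'joint_efforts': array([ 3.13219563e-03, -6.01827836e+01,  6.84066452e-01, -3.00090301e+01,
        1.38567938e-02,  6.39087419e-03,  1.90089651e-05]), 'tcp_pos': array([ 0.22288928, -0.58368561,  0.40394202]), 'orientation': array([-1.79915029e+02,  4.43376035e-03,  2.09022743e+01]), 'wrist_force': array([-0.42450535, -0.07383799,  0.00248046]), 'ft_torque': array([-0.00336383, -0.0251805 ,  0.00597427]), 'finger_force': 0.0, 'gripper_width': 0.08515572752301057}
```

View pics/top0.png

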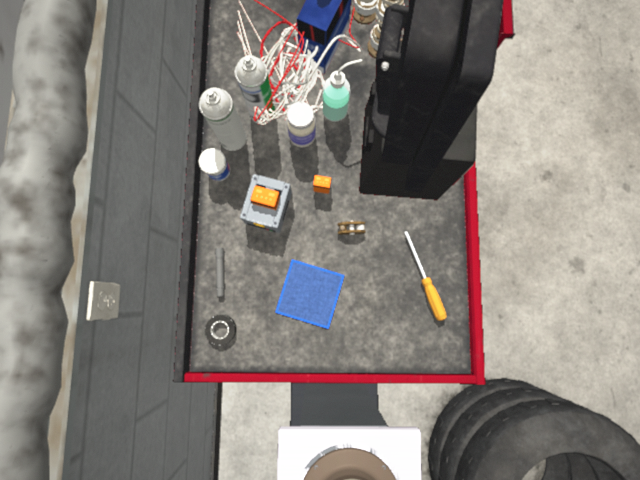

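View pics/side0.png

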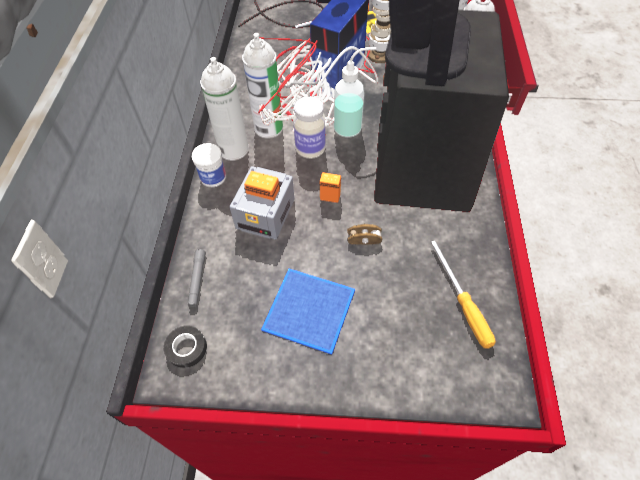

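Candidates in the top view are the pack in the dock at (266,197) and a small loose orange block at (322,183). I choose the larger one, in the dock. The driver runs from blade (406,233) to handle end (441,318), and the mat is at (311,293).

```bash
cat > h.py <<'E'
import numpy as np, cv2
from bench import ctrl
def ray(d,u,v):
    c=np.array([(u-d["cx"])/d["fx"],(v-d["cy"])/d["fy"],1.]);R=np.array(d["R"]);return -R.T@d["t"],R.T@c
def onz(d,p,z):
    o,r=ray(d,*p);return o+r*(z-o[2])/r[2]
def proj(d,X):
    c=np.array(d["R"])@X+d["t"];return np.array([d["fx"]*c[0]/c[2]+d["cx"],d["fy"]*c[1]/c[2]+d["cy"]])
def mask(d,lo,hi):
    return cv2.inRange(cv2.cvtColor(d["image"],cv2.COLOR_RGB2HSV),np.array(lo),np.array(hi))
def blobs(m,amin=40):
    return [c for c in cv2.findContours(m,cv2.RETR_EXTERNAL,cv2.CHAIN_APPROX_NONE)[0] if cv2.contourArea(c)>amin]
E
python3 - <<'E'
from h import *
np.set_printoptions(precision=4,suppress=True)
for n in("top","side"):
    d=ctrl.get_image(n)
    for nm,lo,hi,z in(("blue",(105,150,120),(120,255,255),.004),("orange/amber",(5,180,120),(30,255,255),.014)):
        for c in blobs(mask(d,lo,hi)):
            M=cv2.moments(c);r=cv2.minAreaRect(c);b=cv2.boxPoints(r)
            print(n,nm,cv2.contourArea(c),np.array([M['m10'],M['m01']])/M['m00'],onz(d,(M['m10']/M['m00'],M['m01']/M['m00']),z),"\n",np.c_[b,[onz(d,p,z)[:2] for p in b]])
    for nm,p,z in (("tip",((406,232),(434,242))[n=="side"],.014),("end",((442,319),(490,346))[n=="side"],.014)):
        print(n,nm,onz(d,p,z))
d=ctrl.get_image("top");e=ctrl.get_image("side")
a=cv2.resize(d["image"][160:240,225:345],None,fx=5,fy=5,interpolation=cv2.INTER_CUBIC)[:,:400*2]
b=cv2.resize(e["image"][155:245,225:345],None,fx=5,fy=5,interpolation=cv2.INTER_CUBIC)
cv2.imwrite("pics/ca.png",a[:,:,::-1]);cv2.imwrite("pics/cb.png",b[:,:,::-1])
E
```

```text
top blue 2980.0 [309.57   293.7951] [0.4488 0.0953 0.004 ] 
 [[274.7514 312.3081   0.4055   0.1751]
 [291.2271 258.7622   0.5302   0.1398]
 [344.3514 275.1081   0.4932   0.0143]
 [327.8757 328.6541   0.3695   0.0519]]
top blue 711.5 [318.1799  13.4772] [1.1647 0.0845 0.004 ] 
 [[297.2     17.6      1.1517   0.1382]
 [312.8    -13.6      1.2415   0.0995]
 [340.4      0.2      1.2039   0.0274]
 [324.8     31.4      1.115    0.0669]]
top orange/amber 142.5 [432.2257 302.0936] [ 0.4325 -0.1891  0.014 ] 
 [[417.9754 282.0772   0.4783  -0.1569]
 [425.1076 278.396    0.487   -0.1739]
 [445.2227 317.3689   0.3979  -0.2184]
 [438.0904 321.0501   0.3894  -0.2016]]
top orange/amber 372.5 [264.8765 196.387 ] [0.6774 0.2051 0.014 ] 
 [[250.5094 200.717    0.6664   0.2388]
 [255.1509 184.4717   0.7062   0.2292]
 [279.5849 191.4528   0.69     0.1705]
 [274.9434 207.6981   0.6503   0.1805]]
top orange/amber 121.0 [321.3623 186.4752] [0.7039 0.0709 0.014 ] 
 [[311.6487 190.1081   0.6946   0.0941]
 [314.2162 174.7027   0.7327   0.0885]
 [330.5946 177.4324   0.7266   0.049 ]
 [328.027  192.8378   0.688
[... 565 characters left out ...]
002 -0.2038  0.014 ] 
 [[472.1538 338.7692   0.4068  -0.1847]
 [476.     333.       0.4175  -0.1923]
 [492.6153 344.0769   0.3994  -0.2176]
 [488.7692 349.8461   0.3889  -0.21  ]]
side orange/amber 47.5 [262.2386 194.2772] [0.6948 0.2063 0.014 ] 
 [[245.8475 191.0238   0.7015   0.2409]
 [278.     186.       0.7181   0.1766]
 [279.8637 197.9276   0.6874   0.1694]
 [247.7112 202.9514   0.6712   0.2327]]
side orange/amber 241.0 [329.6964 193.1335] [0.7051 0.0694 0.014 ] 
 [[320.     177.       0.7468   0.0917]
 [340.     177.       0.749    0.0501]
 [340.     201.       0.686    0.0477]
 [320.     201.       0.6839   0.0878]]
side tip [ 0.5976 -0.134   0.014 ]
side end [ 0.3958 -0.2129  0.014 ]
```

View pics/ca.png

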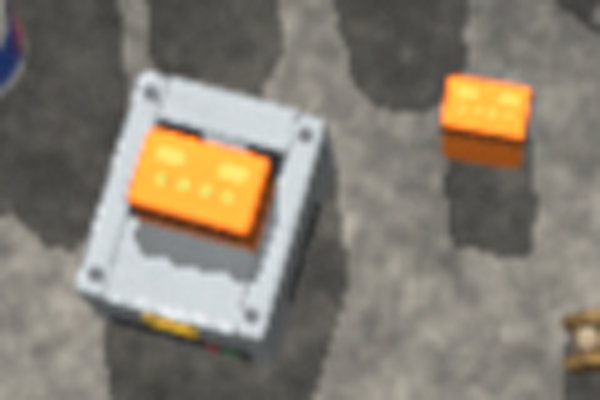

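View pics/cb.png

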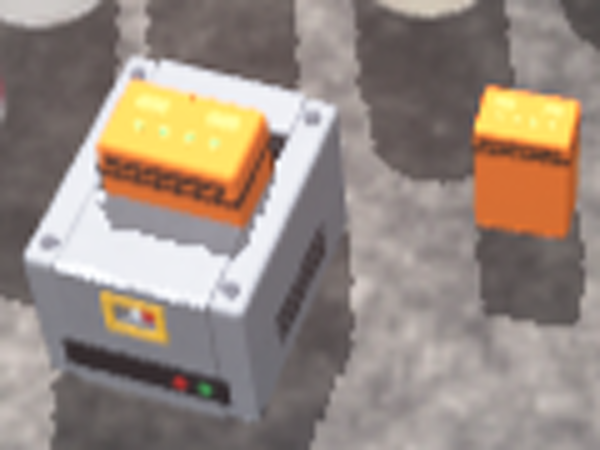

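The dock's pack is clearly larger than the loose block: top-face centre is at top (265,196), block at (322,181). The yellow slot frame is at side (252,218).

Run:
```python
from h import *
np.set_printoptions(precision=4,suppress=True)
d=ctrl.get_image("top");e=ctrl.get_image("side")
A=lambda p:((p[0]+.5)/5-.5+225,(p[1]+.5)/5-.5+160)
B=lambda p:((p[0]+.5)/5-.5+225,(p[1]+.5)/5-.5+155)
def rep(n,D,pts,z):
    P=np.array([onz(D,p,z)[:2] for p in pts]); RL,RR,FR,FL=P
    v=(RL+RR-FL-FR); w=(RL+FL-RR-FR)
    print(n,"c",P.mean(0),"yaw",np.degrees(np.arctan2(v[1],v[0])),np.degrees(np.arctan2(-w[0],w[1])),"len",np.linalg.norm(v)/2,"wid",np.linalg.norm(w)/2); return P
rep("dock top",d,[A(p) for p in((143,72),(328,120),(265,342),(77,290))],.076)
rep("dock side",e,[B(p) for p in((132,57),(342,105),(243,318),(26,262))],.076)
rep("pack top",d,[A(p) for p in((155,127),(272,153),(250,237),(130,205))],.100)
rep("pack side",e,[B(p) for p in((128,80),(268,117),(240,206),(97,150))],.100)
# yellow slot
print("slot side @.058",onz(e,B((135,316)),.058), "slot frame L/R", onz(e,B((105,308)),.058),onz(e,B((167,325)),.058))
m=mask(d,(20,120,80),(35,255,255));m[:215]=0;m[240:]=0;m[:,:240]=0;m[:,300:]=0
ys,xs=m.nonzero();print("top yellow",xs.mean(),ys.mean(),xs.min(),xs.max(),onz(d,(xs.mean(),ys.mean()),.066))
m=mask(e,(20,120,80),(32,255,255));m[:210]=0;m[230:]=0;m[:,:240]=0;m[:,265:]=0
ys,xs=m.nonzero();print("side yellow",xs.mean(),ys.mean(),xs.min(),xs.max(),onz(e,(xs.mean(),ys.mean()),.058))
# driver
for D,n in((d,"t"),(e,"s")):
    m=mask(D,(12,150,90),(30,255,255));m[:,:390]=0
    c=max(blobs(m,20),key=cv2.contourArea);L=cv2.fitLine(c,cv2.DIST_L2,0,.01,.01).ravel();r=cv2.minAreaRect(c)
    p=[onz(D,L[2:]+k*L[:2],.016) for k in(-20,20)];q=p[1]-p[0];print(n,"handle c",onz(D,r[0],.016),r,np.degrees(np.arctan2(q[1],q[0])))
```

```text
dock top c [0.6527 0.1961] yaw -14.23357225998121 -14.441923090760993 len 0.1041366372483656 wid 0.08642974620887434
dock side c [0.6538 0.1949] yaw -14.216495672258704 -13.817699156530749 len 0.10519246006314281 wid 0.08597670761714357
pack top c [0.6582 0.1942] yaw -14.046236937212019 -13.174160535039187 len 0.03747551952881442 wid 0.05329803955881002
pack side c [0.6555 0.1937] yaw -9.068825310298639 -19.27310402143841 len 0.038733743542983916 wid 0.058233270207761076
slot side @.058 [0.6039 0.2098 0.058 ] slot frame L/R [0.6069 0.2214 0.058 ] [0.6004 0.1973 0.058 ]
top yellow 258.96 225.08 254 264 [0.5989 0.2098 0.066 ]
side yellow 251.23529411764707 217.98039215686273 245 258 [0.6034 0.2104 0.058 ]
t handle c [ 0.4408 -0.1925  0.016 ] ((433.7930908203125, 298.4827575683594), (44.938270568847656, 11.884501457214355), 68.19859313964844) -157.77997249039552
s handle c [ 0.4408 -0.194   0.016 ] ((475.72607421875, 319.8311767578125), (60.57479476928711, 15.961739540100098), 61.38954162597656) -156.80126829713709
```

The dock origin is about (0.658, 0.194) with yaw -14.2°; sizes match within 2 mm. The slot is about (0.603, 0.210). The driver's tip is (0.597, -0.133), blade direction about 22.3°, and its balance point about (0.445, -0.195). I'll move above the handle.

```bash
cat >> h.py <<'E'
from scipy.spatial.transform import Rotation as Ro
def to(x,y,z,yaw,pitch=0,roll=180):
    "shift (unit 0.1 m) and turn (unit 30 deg) in tool axes from the measured pose to the wanted one"
    s=ctrl.get_state();R=Ro.from_euler("xyz",s["orientation"],degrees=True);T=Ro.from_euler("xyz",[roll,pitch,yaw],degrees=True)
    print("t",round(s["time"],2),"pos",np.round(s["tcp_pos"],4),"rpy",np.round(s["orientation"],2),"w",round(s["gripper_width"],4),"F",np.round(s["wrist_force"],1),
     "| shift",np.round(R.inv().apply(np.array([x,y,z])-s["tcp_pos"])/.1,3),"turn",np.round((R.inv()*T).as_rotvec(degrees=True)/30,3))
E
for i in 1 2 3; do python3 -m creep '[[[100,0.87,-0.71,0,0,0,0],[100,0.87,-0.71,0,0,0,0],[100,0.87,-0.71,0,0,0,0]]]' 60; done
python3 -c "
from h import *
to(.445,-.195,.25,22.3)"
```

```text
time: 0.7
tcp_pos: [0.2823, -0.4821, 0.4048]
orientation: [-179.9, -0.1, 21.2]
wrist_force: [0.7, 0.5, -0.1]
gripper_width: 0.0855
finger_force: 0.0
time: 1.0
tcp_pos: [0.3377, -0.3848, 0.4051]
orientation: [-180.0, -0.1, 21.3]
wrist_force: [-0.8, -0.4, 0.1]
gripper_width: 0.085
finger_force: 0.0
time: 1.3
tcp_pos: [0.3932, -0.2876, 0.4051]
orientation: [-180.0, -0.1, 21.3]
wrist_force: [0.7, -0.0, -0.2]
gripper_width: 0.0849
finger_force: 0.0
t 1.3 pos [ 0.3932 -0.2876  0.4051] rpy [-1.7998e+02 -1.1000e-01  2.1260e+01] w 0.0849 F [ 0.7 -0.  -0.2] | shift [ 0.815 -0.675  1.553] turn [-0.001 -0.004 -0.035]
```

```bash
python3 -m creep '[[[100,0.8,-0.66,0.9,0,0,-0.03],[100,0.8,-0.66,0.9,0,0,-0.03],[100,0.8,-0.66,0.9,0,0,-0.03],[100,0.8,-0.66,0.9,0,0,-0.03],[100,0.8,-0.66,0.9,0,0,-0.03]]]'
python3 -m creep '[[[100,0,0,0.6,0,0,0],[100,0,0,0.6,0,0,0],[100,0,0,0.6,0,0,0]]]'
python3 - <<'E'
from h import *
to(.445,-.195,.178,22.3)
e=ctrl.get_image("side");cv2.imwrite("pics/s1.png",cv2.resize(e["image"][180:400,360:620],None,fx=2.5,fy=2.5)[:,:,::-1])
E
```

```text
time: 1.8
tcp_pos: [0.4421, -0.2021, 0.3144]
orientation: [-180.0, 0.1, 21.9]
wrist_force: [-0.6, -1.0, 0.2]
gripper_width: 0.0853
finger_force: 0.0
time: 2.1
tcp_pos: [0.4411, -0.2027, 0.2541]
orientation: [-179.9, 0.2, 21.7]
wrist_force: [0.6, 0.2, 1.1]
gripper_width: 0.0855
finger_force: 0.0
t 2.1 pos [ 0.4411 -0.2027  0.2541] rpy [-1.799e+02  1.500e-01  2.169e+01] w 0.0855 F [0.6 0.2 1.1] | shift [ 0.067 -0.056  0.761] turn [-0.003  0.005 -0.02 ]
```

View pics/s1.png

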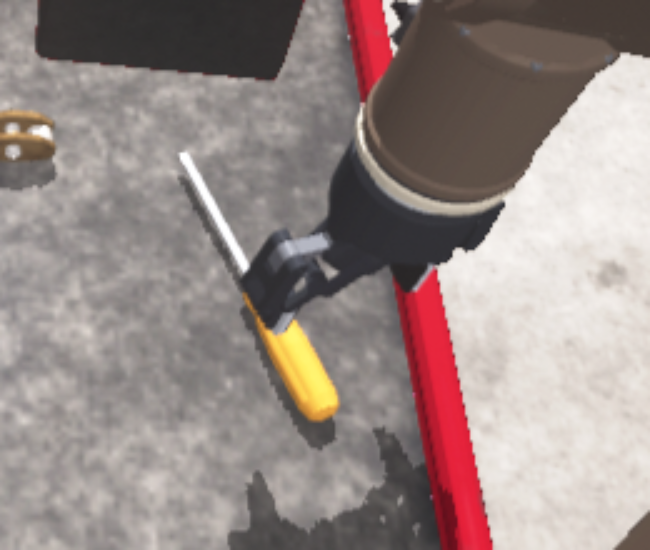

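The gripper stands above the handle with a finger on each side; the handle is at about (470,310) in the full image. I'll descend and close.

```bash
python3 -m creep '[[[100,0.07,-0.05,0.4,0,0,-0.02],[100,0.07,-0.05,0.6,0,0,-0.02],[100,0.07,-0.05,0.75,0,0,-0.02],[100,0.07,-0.05,0.75,0,0,-0.02],[100,0.07,-0.05,0.75,0,0,-0.02],[0,0.07,-0.05,0.75,0,0,-0.02],[0,0.07,-0.05,0.75,0,0,-0.02],[0,0.07,-0.05,0.75,0,0,-0.02],[0,0.07,-0.05,0.75,0,0,-0.02],[0,0.07,-0.05,0.75,0,0,-0.02],[0,0.07,-0.05,0.75,0,0,-0.02]]]' 80
python3 -c "
from h import *
to(.445,-.195,.178,22.3)"
```

```text
time: 3.25
tcp_pos: [0.4468, -0.1944, 0.1804]
orientation: [180.0, -0.0, 22.4]
wrist_force: [-0.9, -1.0, 8.4]
gripper_width: 0.0243
finger_force: 79.4
t 3.25 pos [ 0.4468 -0.1944  0.1804] rpy [ 1.7996e+02 -2.0000e-02  2.2400e+01] w 0.0243 F [-0.9 -1.   8.4] | shift [-0.019 -0.002  0.024] turn [ 0.001 -0.001  0.003]
```

```bash
python3 -m creep '[[[0,0,0,-0.3,0,0,0],[0,0,0,-0.6,0,0,0],[0,0,0,-0.9,0,0,0],[0,0,0,-0.9,0,0,0],[0,0,0,-0.9,0,0,0]]]'
python3 - <<'E'
from h import *
to(.445,-.195,.27,22.3)
# blade tip by two views: bright grey pixels, low saturation
for n in("top","side"):
    d=ctrl.get_image(n);s=ctrl.get_state();m=mask(d,(0,0,150),(180,60,255))
    a=np.radians(s["orientation"][2]);g=s["tcp_pos"]-[0,0,.155]
    q=g+np.array([np.cos(a),np.sin(a),0])*.164
    print(n,"expected tip px",proj(d,q),"grasp px",proj(d,g))
    cv2.imwrite(f"pics/l{n}.png",cv2.resize(d["image"][180:340,360:520],None,fx=2.4,fy=2.4)[:,:,::-1])
cv2.imwrite("pics/l.png",np.hstack([cv2.imread("pics/ltop.png"),cv2.imread("pics/lside.png")]))
E
```

```text
time: 3.75
tcp_pos: [0.4466, -0.1944, 0.2701]
orientation: [179.9, -0.0, 22.4]
wrist_force: [-0.6, -0.4, -0.6]
gripper_width: 0.0244
finger_force: 78.8
t 3.75 pos [ 0.4466 -0.1944  0.2701] rpy [ 1.7994e+02 -5.0000e-02  2.2390e+01] w 0.0244 F [-0.6 -0.4 -0.6] | shift [-0.017 -0.001  0.001] turn [ 0.002 -0.002  0.003]
top expected tip px [415.86593231 223.8334175 ] grasp px [447.02724689 295.53285759]
side expected tip px [443.41409158 210.41946012] grasp px [491.74422437 290.75881288]
```

View pics/l.png

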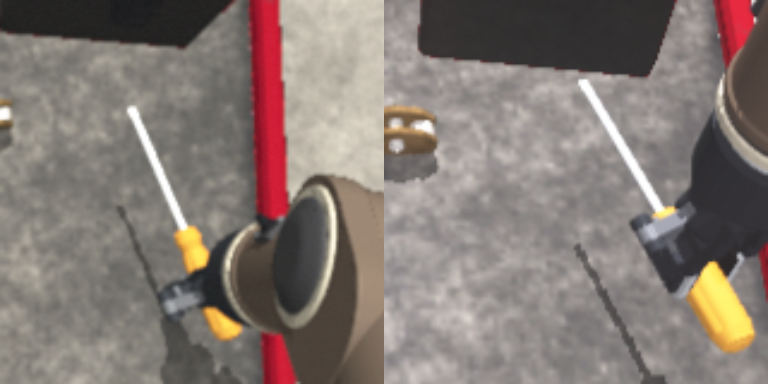

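The driver is held level. The tip is at top (414.4,224.4) and side (443.0,213.6).

```bash
cat >> h.py <<'E'
def tri(d,p,e,q):
    (a,u),(b,v)=ray(d,*p),ray(e,*q);k=np.linalg.lstsq(np.c_[u,-v],b-a,rcond=None)[0];P,Q=a+k[0]*u,b+k[1]*v
    return (P+Q)/2,np.linalg.norm(P-Q)
def rel(X):
    s=ctrl.get_state();return Ro.from_euler("xyz",s["orientation"],degrees=True).inv().apply(X-s["tcp_pos"])
E
python3 - <<'E'
from h import *
d=ctrl.get_image("top");e=ctrl.get_image("side")
X,g=tri(d,(414.4,224.4),e,(443.0,213.6));print("tip",X,"gap",g,"in tool",rel(X))
a=np.radians(-14.2);u=np.array([np.cos(a),np.sin(a)]);S=np.array([.6032,.2100])
off=rel(X); w=np.array([u[1],-u[0]])
tip=S-.05*u; t=tip-off[0]*u-off[1]*w; print("tcp for tip 50mm before slot",t)
s=ctrl.get_state();print(s["joints"])
to(t[0],t[1],.27,-14.2)
E
```

```text
tip [ 0.59855804 -0.13212226  0.10338009] gap 0.001993600244401456 in tool [0.16480307 0.00098797 0.16490635]
tcp for tip 50mm before slot [0.39520252 0.26365056]
[ 29.77982745  21.09005219 -14.54636008 117.46095046   7.67508624
  42.45485183 -57.11115141]
t 3.95 pos [ 0.4462 -0.1942  0.2686] rpy [-1.7991e+02  9.0000e-02  2.2410e+01] w 0.0246 F [-1.1 -0.7 -0.8] | shift [ 1.274 -4.427 -0.009] turn [-0.002  0.004  1.22 ]
```

```bash
python3 -m creep '[[[0,0.05,-0.35,0,0,0,0.25],[0,0.1,-0.65,0,0,0,0.5],[0,0.15,-0.9,0,0,0,0.7],[0,0.15,-0.9,0,0,0,0.7]]]'
python3 -m creep '[[[0,-0.1,-0.4,0,0,0,0.25],[0,-0.2,-0.8,0,0,0,0.5],[0,-0.2,-0.95,0,0,0,0.52],[0,-0.2,-0.95,0,0,0,0.52]]]'
python3 -c "
from h import *
to(.3952,.2637,.2235,-14.2);print(ctrl.get_state()['joints'])"
```

```text
time: 4.35
tcp_pos: [0.4254, -0.1023, 0.2689]
orientation: [-179.9, 0.1, 1.5]
wrist_force: [-0.1, -0.5, -1.3]
gripper_width: 0.0244
finger_force: 78.9
time: 4.75
tcp_pos: [0.4038, -0.0092, 0.2693]
orientation: [-180.0, 0.0, -13.9]
wrist_force: [-0.2, -0.1, -0.9]
gripper_width: 0.0242
finger_force: 79.0
t 4.75 pos [ 0.4038 -0.0092  0.2693] rpy [-1.7999e+02  5.0000e-02 -1.3910e+01] w 0.0242 F [-0.2 -0.1 -0.9] | shift [-0.739 -2.628  0.459] turn [-0.     0.002  0.01 ]
[   5.14829632   13.91117231  -12.14857408  128.08706252    4.62509185
   38.43246992 -114.19202184]
```

```bash
python3 -m creep '[[[0,-0.25,-0.45,0,0,0,0.01],[0,-0.25,-0.9,0,0,0,0.01],[0,-0.25,-0.9,0,0,0,0.01]]]'
python3 -m creep '[[[0,-0.25,-0.45,0.1,0,0,0],[0,-0.25,-0.9,0.3,0,0,0],[0,-0.25,-0.9,0.45,0,0,0],[0,-0.25,-0.9,0.45,0,0,0]]]'
python3 -c "
from h import *
to(.3952,.2637,.2235,-14.2);print(ctrl.get_state()['joints'])"
```

```text
time: 5.05
tcp_pos: [0.4032, 0.0865, 0.2699]
orientation: [-179.8, -0.1, -14.1]
wrist_force: [0.4, -0.4, -0.8]
gripper_width: 0.0244
finger_force: 79.1
time: 5.45
tcp_pos: [0.4001, 0.1754, 0.2226]
orientation: [179.8, 0.2, -14.3]
wrist_force: [-0.3, -0.3, -0.2]
gripper_width: 0.0245
finger_force: 79.2
t 5.45 pos [0.4001 0.1754 0.2226] rpy [179.85   0.18 -14.35] w 0.0245 F [-0.3 -0.3 -0.2] | shift [-0.266 -0.843 -0.01 ] turn [ 0.005  0.006 -0.005]
[ -16.86818043   22.01977601  -15.69104306  125.61505222   10.46583792
   33.7869064  -144.56616552]
```

```bash
python3 -m creep '[[[0,-0.27,-0.45,0,0,0,0],[0,-0.27,-0.84,0,0,0,0],[0,-0.27,-0.84,0,0,0,0],[0,-0.27,-0.84,0,0,0,0]]]'
python3 - <<'E'
from h import *
to(.3952,.2637,.2235,-14.2);print(ctrl.get_state()['joints'])
I=[]
for n in("top","side"):
    d=ctrl.get_image(n);o=(225,185) if n=="top" else (200,170)
    I.append(cv2.resize(d["image"][o[1]-20:o[1]+80,o[0]-20:o[0]+80],None,fx=4,fy=4,interpolation=cv2.INTER_CUBIC)[:,:,::-1])
    s=ctrl.get_state();X=s["tcp_pos"]+Ro.from_euler("xyz",s["orientation"],degrees=True).apply([.1648,.001,.1655]);print(n,X,proj(d,X),proj(d,np.array([.6032,.21,.058])))
cv2.imwrite("pics/m.png",np.hstack(I))
E
```

```text
time: 5.85
tcp_pos: [0.3957, 0.2629, 0.2249]
orientation: [179.9, -0.0, -14.5]
wrist_force: [0.2, -1.1, -1.4]
gripper_width: 0.0246
finger_force: 79.3
t 5.85 pos [0.3957 0.2629 0.2249] rpy [ 1.7995e+02 -1.0000e-02 -1.4490e+01] w 0.0246 F [ 0.2 -1.1 -1.4] | shift [-0.007 -0.007  0.013] turn [ 0.002 -0.    -0.01 ]
[ -26.42254766   24.56511985  -15.95785623  120.61392877   11.21589251
   36.22339718 -154.58151626]
top [0.55475294 0.21931605 0.05921849] [254.41778026 244.98769436] [259.38258595 223.80463312]
side [0.55462353 0.21888718 0.05918278] [242.70494413 239.36717372] [251.42020424 218.08334447]
```

View pics/m.png

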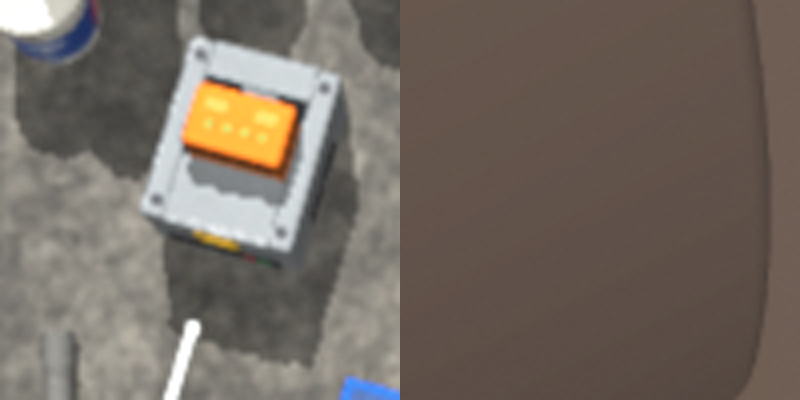

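The blade tip is at top (252.8,245.5), about 3 mm left of the line to the slot at (259,224), and parallel to it. I'll correct sideways by 3.5 mm and approach.

```bash
python3 -m creep '[[[0,0,0.035,0.01,0,0,-0.005],[0,0.2,0.035,0.01,0,0,-0.005],[0,0.35,0.035,0.01,0,0,-0.005],[0,0.35,0.035,0.01,0,0,-0.005]]]'
python3 - <<'E'
from h import *
to(0,0,0,-14.2)
d=ctrl.get_image("top")
cv2.imwrite("pics/n.png",cv2.resize(d["image"][185:265,215:315],None,fx=6,fy=6,interpolation=cv2.INTER_CUBIC)[:,:,::-1])
E
```

```text
time: 6.35
tcp_pos: [0.4301, 0.25, 0.2238]
orientation: [-180.0, -0.1, -14.6]
wrist_force: [0.7, 0.6, -1.4]
gripper_width: 0.0246
finger_force: 79.3
t 6.35 pos [0.4301 0.25   0.2238] rpy [-1.7999e+02 -8.0000e-02 -1.4570e+01] w 0.0246 F [ 0.7  0.6 -1.4] | shift [-3.537  3.502  2.233] turn [-0.    -0.003 -0.012]
```

View pics/n.png

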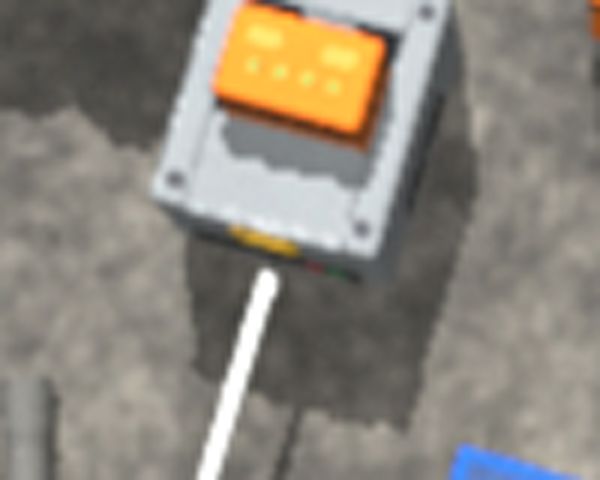

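The tip is at crop (268,275), about 14 mm short of the slot frame at (266,241), and heading about 1.5 mm right of centre. I'll shift slightly left and enter.

```bash
python3 -m creep '[[[0,0,-0.015,0,0,0,-0.01],[0,0.1,-0.015,0,0,0,-0.01],[0,0.2,-0.015,0,0,0,-0.01],[0,0.3,-0.015,0,0,0,-0.01],[0,0.3,-0.015,0,0,0,-0.01]]]'
python3 -m creep '[[[0,0.04,0,0,0,0,0],[0,0.04,0,0,0,0,0]]]'
python3 -m creep '[[[0,0.04,0,0,0,0,0],[0,0.04,0,0,0,0,0]]]'
```

```text
time: 6.9
tcp_pos: [0.4591, 0.2451, 0.2237]
orientation: [-180.0, -0.1, -14.2]
wrist_force: [-0.9, 0.1, -1.1]
gripper_width: 0.0245
finger_force: 79.3
time: 7.1
tcp_pos: [0.4615, 0.2447, 0.2236]
orientation: [180.0, 0.0, -14.1]
wrist_force: [-0.0, 0.8, -1.0]
gripper_width: 0.0248
finger_force: 79.3
time: 7.3
tcp_pos: [0.4651, 0.2439, 0.2236]
orientation: [180.0, 0.0, -14.0]
wrist_force: [-0.9, 0.6, -1.0]
gripper_width: 0.0243
finger_force: 79.3
```

```bash
python3 -m creep '[[[0,0.04,0,0,0,0,0],[0,0.04,0,0,0,0,0]]]'|grep -E "pos|wrist"
python3 -m creep '[[[0,0.03,0,0,0,0,0],[0,0.03,0,0,0,0,0]]]'|grep -E "pos|wrist"
python3 - <<'E'
from h import *
d=ctrl.get_image("top");c=max(blobs(m:=mask(d,(5,180,120),(18,255,255))*(np.arange(640)<300).astype(np.uint8)),key=cv2.contourArea);print(cv2.contourArea(c),cv2.minAreaRect(c))
E
```

```text
tcp_pos: [0.4687, 0.243, 0.2235]
wrist_force: [-4.6, 1.8, -0.6]
tcp_pos: [0.4717, 0.2423, 0.2235]
wrist_force: [-4.3, 2.1, -0.8]
66.5 ((266.6828918457031, 201.82147216796875), (16.838857650756836, 28.153654098510742), 72.25532531738281)
```

```bash
cat > area.py <<'E'
from h import *
d=ctrl.get_image("top");m=mask(d,(5,150,120),(30,255,255));m[:,300:]=0;m[:,:240]=0;m[:170]=0;m[218:]=0
c=max(blobs(m),key=cv2.contourArea);print(cv2.contourArea(c),cv2.minAreaRect(c))
E
python3 area.py
python3 -m creep '[[[0,0.03,0,0,0,0,0],[0,0.03,0,0,0,0,0]]]'|grep -E "pos|wrist"
python3 area.py
python3 -m creep '[[[0,0.02,0,0,0,0,0],[0,0.02,0,0,0,0,0],[0,0.02,0,0,0,0,0]]]'|grep -E "pos|wrist"
python3 area.py
```

```text
442.0 ((264.46923828125, 195.94613647460938), (28.416677474975586, 19.821510314941406), 15.255120277404785)
tcp_pos: [0.4744, 0.2416, 0.2235]
wrist_force: [-5.1, 1.9, -0.1]
466.0 ((264.28460693359375, 196.12306213378906), (28.679794311523438, 19.382978439331055), 15.255120277404785)
tcp_pos: [0.475, 0.2415, 0.2232]
wrist_force: [-10.3, 2.8, 1.0]
470.0 ((264.3302001953125, 196.09432983398438), (28.708354949951172, 19.505197525024414), 15.945395469665527)
```

```bash
python3 -m creep '[[[0,0.015,0,0,0,0,0],[0,0.015,0,0,0,0,0],[0,0.015,0,0,0,0,0]]]'|grep -E "pos|wrist"
python3 - <<'E'
from h import *
d=ctrl.get_image("top")
cv2.imwrite("pics/p.png",cv2.resize(d["image"][165:245,215:315],None,fx=6,fy=6,interpolation=cv2.INTER_CUBIC)[:,:,::-1])
E
```

```text
tcp_pos: [0.4755, 0.2414, 0.223]
wrist_force: [-13.5, 3.4, 3.0]
```

View pics/p.png

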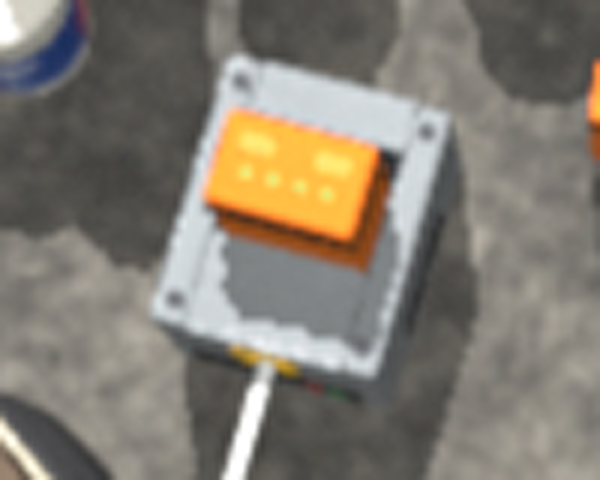

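The pack has popped up: its front band and a longer shadow are visible, with the top face at about (264,194). I'll withdraw straight back, then lift.

```bash
python3 -m creep '[[[0,-0.2,0,0,0,0,0],[0,-0.5,0,0,0,0,0],[0,-0.9,0,0,0,0,0],[0,-0.9,0,0,0,0,0]]]'
python3 -m creep '[[[0,-0.1,0.3,-0.3,0,0,0],[0,-0.1,0.6,-0.4,0,0,0],[0,-0.1,0.95,-0.4,0,0,0],[0,-0.1,0.95,-0.4,0,0,0]]]'
python3 -m creep '[[[0,0.2,0.4,0,0,0,-0.2],[0,0.2,0.95,0,0,0,-0.45],[0,0.2,0.95,0,0,0,-0.45],[0,0.2,0.95,0,0,0,-0.45]]]'
python3 area.py
python3 -c "
from h import *
to(.43,-.11,.2,0)"
```

```text
time: 9.15
tcp_pos: [0.3874, 0.2635, 0.2237]
orientation: [180.0, 0.1, -13.8]
wrist_force: [-0.9, 0.1, -1.5]
gripper_width: 0.0245
finger_force: 79.3
time: 9.55
tcp_pos: [0.358, 0.1686, 0.264]
orientation: [179.9, -0.1, -14.3]
wrist_force: [0.4, 0.8, -1.7]
gripper_width: 0.0244
finger_force: 79.3
time: 9.95
tcp_pos: [0.355, 0.0738, 0.2639]
orientation: [180.0, -0.1, -0.8]
wrist_force: [0.9, 0.3, -0.6]
gripper_width: 0.0242
finger_force: 79.3
431.5 ((264.265380859375, 196.02691650390625), (28.592090606689453, 19.55838966369629), 15.255118370056152)
t 10.0 pos [0.3554 0.0752 0.2641] rpy [-1.7998e+02 -1.2000e-01 -7.4000e-01] w 0.0244 F [ 0.7 -0.1 -1.3] | shift [0.768 1.842 0.642] turn [-0.001 -0.004 -0.025]
```

```bash
python3 -m creep '[[[0,0.2,0.4,0,0,0,-0.02],[0,0.4,0.92,0,0,0,-0.02],[0,0.4,0.92,0,0,0,-0.02]]]'
python3 -m creep '[[[0,0.2,0.4,0.1,0,0,0],[0,0.37,0.92,0.3,0,0,0],[0,0.37,0.92,0.6,0,0,0],[0,0.37,0.92,0.6,0,0,0]]]'
python3 - <<'E'
from h import *
to(.43,-.11,.18,0)
d=ctrl.get_image("side");s=ctrl.get_state();X=s["tcp_pos"]+Ro.from_euler("xyz",s["orientation"],degrees=True).apply([.1648,.001,.1655]);print(X,proj(d,X))
cv2.imwrite("pics/q.png",cv2.resize(d["image"][150:400,220:540],None,fx=2.4,fy=2.4)[:,:,::-1])
E
```

```text
time: 10.3
tcp_pos: [0.3963, -0.02, 0.2641]
orientation: [179.9, -0.2, -0.2]
wrist_force: [0.1, 0.4, -0.5]
gripper_width: 0.0241
finger_force: 79.3
time: 10.7
tcp_pos: [0.4308, -0.109, 0.2007]
orientation: [-179.9, 0.2, -0.1]
wrist_force: [-0.7, 1.8, -1.6]
gripper_width: 0.0244
finger_force: 79.4
t 10.7 pos [ 0.4308 -0.109   0.2007] rpy [-1.7995e+02  2.5000e-01 -9.0000e-02] w 0.0244 F [-0.7  1.8 -1.6] | shift [-0.007  0.01   0.207] turn [-0.002  0.008 -0.003]
[ 0.59508049 -0.10852878  0.03618118] [422.49174497 236.01656511]
```

View pics/q.png

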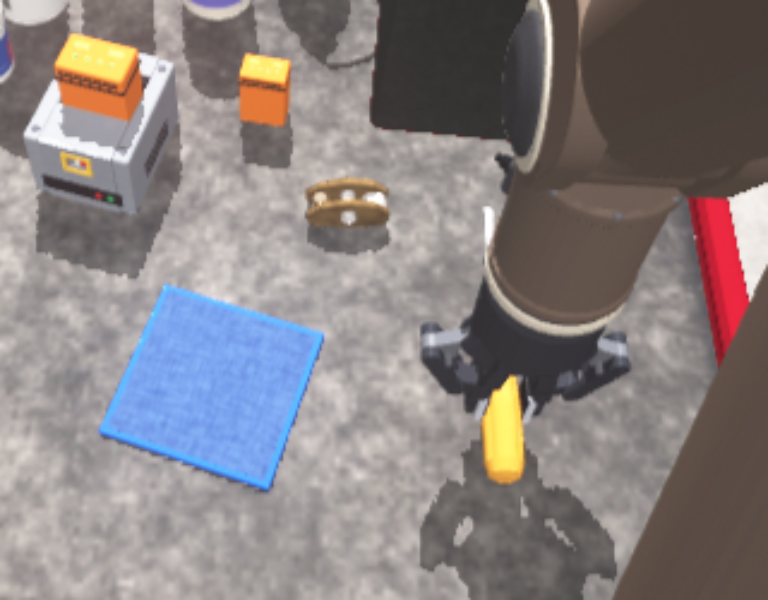

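The pack is up and stays up (crop (97,75)), and the driver is over clear worktop right of the mat. I'll lower it, let go and rise.

```bash
python3 -m creep '[[[0,0,0,0.1,0,0,0],[0,0,0,0.17,0,0,0],[0,0,0,0.2,0,0,0],[0,0,0,0.205,0,0,0],[0,0,0,0.205,0,0,0]]]'
python3 -m creep '[[[40,0,0,0,0,0,0],[60,0,0,0,0,0,0],[60,0,0,0,0,0,0],[60,0,0,0,0,0,0],[60,0,0,-0.3,0,0,0],[60,0,0,-0.6,0,0,0],[60,0,0,-1,0,0,0],[60,0,0,-1,0,0,0],[60,0,0,-1,0,0,0]]]'
python3 - <<'E'
from h import *
a=np.radians(-14.2);o=np.array([.658,.1943])
to(*o,.30,-104.2);to(*o,.30,75.8);print(ctrl.get_state()["joints"])
E
```

```text
time: 11.25
tcp_pos: [0.4308, -0.1084, 0.1835]
orientation: [180.0, -0.0, 0.1]
wrist_force: [-0.5, 0.5, -0.7]
gripper_width: 0.0244
finger_force: 79.4
time: 12.15
tcp_pos: [0.4309, -0.1088, 0.2839]
orientation: [180.0, -0.1, 0.0]
wrist_force: [-0.8, -0.5, -1.4]
gripper_width: 0.0515
finger_force: 0.0
t 12.15 pos [ 0.4309 -0.1088  0.2839] rpy [ 1.7996e+02 -1.3000e-01  3.0000e-02] w 0.0515 F [-0.8 -0.5 -1.4] | shift [ 2.274 -3.03  -0.158] turn [-3.000e-03 -4.000e-03  3.474e+00]
t 12.15 pos [ 0.4309 -0.1088  0.2839] rpy [ 1.7996e+02 -1.3000e-01  3.0000e-02] w 0.0515 F [-0.8 -0.5 -1.4] | shift [ 2.274 -3.03  -0.158] turn [ 0.004 -0.003 -2.526]
[ 17.68544407  15.79249605 -11.35363653 122.44126771   4.62485347
  42.01529026 -86.64935051]
```

```bash
python3 -m creep '[[[80,0.2,-0.3,-0.2,0,0,-0.25],[80,0.4,-0.6,-0.5,0,0,-0.5],[80,0.6,-0.95,-0.5,0,0,-0.75],[80,0.6,-0.95,-0.5,0,0,-0.95],[80,0.6,-0.95,-0.5,0,0,-0.95]]]'>/dev/null
python3 -m creep '[[[80,0.25,0,0,0,0,-0.25],[80,0.5,0,0,0,0,-0.5],[80,0.95,0,0,0,0,-0.75],[80,0.95,0,0,0,0,-0.95],[80,0.95,0,0,0,0,-0.95]]]'
python3 -c "
from h import *
to(.658,.1943,.33,75.8);print(ctrl.get_state()['joints'])"
```

```text
time: 13.15
tcp_pos: [0.574, 0.0312, 0.3311]
orientation: [-179.8, 0.1, 56.9]
wrist_force: [-0.5, -0.4, -0.0]
gripper_width: 0.068
finger_force: 0.0
t 13.15 pos [0.574  0.0312 0.3311] rpy [-1.7983e+02  1.1000e-01  5.6950e+01] w 0.068 F [-0.5 -0.4 -0. ] | shift [ 1.825 -0.185  0.008] turn [-0.006  0.003 -0.628]
[ 10.74189926  25.13663851 -24.60215453 101.91250722  12.29696785
  55.80081765 -51.84466327]
```

```bash
python3 -m creep '[[[80,0.45,-0.1,0,0,0,-0.25],[80,0.9,-0.1,0,0,0,-0.5],[80,0.9,-0.1,0,0,0,-0.62],[80,0.9,-0.1,0,0,0,-0.62]]]'>/dev/null
python3 -c "
from h import *
to(.658,.1943,.33,75.8)"
```

```text
t 13.55 pos [0.614  0.1126 0.3318] rpy [-1.7987e+02  8.0000e-02  7.5470e+01] w 0.0682 F [-0.2 -0.6 -0.1] | shift [0.901 0.221 0.017] turn [-0.004  0.003 -0.011]
```

```bash
python3 -m creep '[[[80,0.45,0.2,0,0,0,-0.01],[80,0.9,0.22,0,0,0,-0.01],[80,0.9,0.22,0,0,0,-0.01],[80,0.9,0.22,0,0,0,-0.01]]]'>/dev/null
python3 - <<'E'
from h import *
to(.658,.1943,.26,75.8)
d=ctrl.get_image("side");print(onz(d,(261.7,174.3),.120))
cv2.imwrite("pics/r.png",cv2.resize(d["image"][80:280,180:380],None,fx=3,fy=3)[:,:,::-1])
E
```

```text
t 13.95 pos [0.6577 0.1941 0.3322] rpy [-1.7993e+02  1.1000e-01  7.5720e+01] w 0.0685 F [ 0.8 -0.9  0.1] | shift [0.005 0.004 0.722] turn [-0.002  0.004 -0.003]
[0.65719685 0.1907885  0.12      ]
```

View pics/r.png

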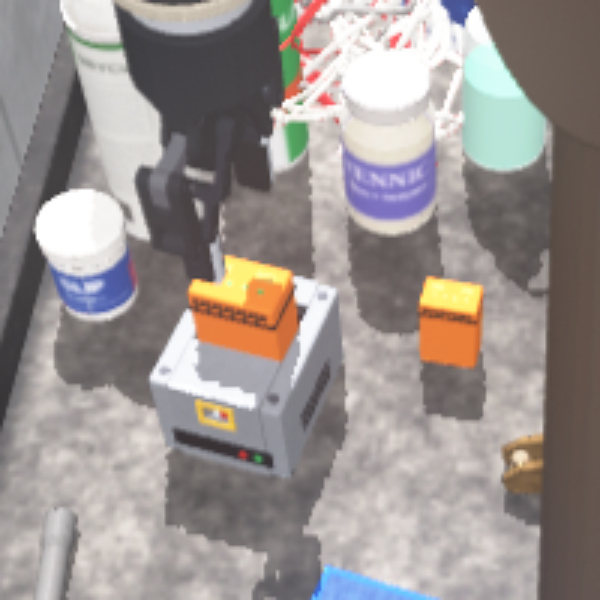

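The gripper is over the pack, one finger in front and one behind. That was my eleventh picture, one over the limit of ten, so I'll use numbers only from here. Descending to grip.

```bash
python3 -m creep '[[[80,0,0,0.3,0,0,0],[80,0,0,0.5,0,0,0],[80,0,0,0.65,0,0,0],[80,0,0,0.72,0,0,0],[80,0,0,0.72,0,0,0],[0,0,0,0.72,0,0,0],[0,0,0,0.72,0,0,0],[0,0,0,0.72,0,0,0],[0,0,0,0.72,0,0,0],[0,0,0,0.72,0,0,0]]]' 60
python3 -m creep '[[[0,0,0,-0.05,0,0,0],[0,0,0,-0.1,0,0,0],[0,0,0,-0.1,0,0,0]]]'
```

```text
time: 15.0
tcp_pos: [0.6586, 0.1947, 0.2619]
orientation: [179.9, -0.0, 75.9]
wrist_force: [1.4, -0.3, 2.3]
gripper_width: 0.0353
finger_force: 63.0
time: 15.3
tcp_pos: [0.6583, 0.1946, 0.272]
orientation: [180.0, -0.0, 76.0]
wrist_force: [0.1, -0.1, -0.6]
gripper_width: 0.035
finger_force: 62.6
```

```bash
python3 -m creep '[[[0,0,0,-0.15,0,0,0],[0,0,0,-0.3,0,0,0],[0,0,0,-0.45,0,0,0],[0,0,0,-0.6,0,0,0],[0,0,0,-0.75,0,0,0],[0,0,0,-0.75,0,0,0]]]'
python3 - <<'E'
from h import *
d=ctrl.get_image("top");e=ctrl.get_image("side")
for D,n in((d,"t"),(e,"s")):
    c=max(blobs(mask(D,(105,150,100),(120,255,255))[:]*(np.arange(480)>230).astype(np.uint8)[:,None],5),key=cv2.contourArea)
    c=np.vstack([b for b in blobs(mask(D,(105,130,80),(120,255,255))*(np.arange(480)>230).astype(np.uint8)[:,None],20)])
    b=cv2.boxPoints(cv2.minAreaRect(c));P=np.array([onz(D,p,.004)[:2] for p in b]);print(n,P.mean(0),np.linalg.norm(np.diff(P,axis=0),axis=1),np.degrees(np.arctan2(*(P[1]-P[0])[::-1])))
to(.45,.095,.34,75.8)
E
```

```text
time: 15.9
tcp_pos: [0.6587, 0.1949, 0.3496]
orientation: [179.8, -0.1, 75.9]
wrist_force: [0.4, 0.3, -0.5]
gripper_width: 0.035
finger_force: 62.9
t [0.41707359 0.15323156] [0.04579635 0.09005337 0.04532569] -60.682114999957875
s [0.42349384 0.10054614] [0.08731682 0.13617178 0.08347189] -16.620095040644976
t 16.0 pos [0.6582 0.1945 0.3466] rpy [ 1.7996e+02 -1.0000e-02  7.5950e+01] w 0.035 F [ 0.6  0.1 -2.1] | shift [-1.471 -1.778  0.065] turn [ 0.001 -0.     0.005]
```

```bash
for i in 1 2; do python3 -m creep '[[[0,-0.15,-0.18,0,0,0,0],[0,-0.4,-0.5,0,0,0,0],[0,-0.6,-0.75,0,0,0,0],[0,-0.73,-0.89,0,0,0,0],[0,-0.73,-0.89,0,0,0,0]]]' >/dev/null; done
python3 -c "
from h import *
to(.4505,.0955,.232,75.8)"
```

```text
t 17.0 pos [0.4487 0.0951 0.3458] rpy [-1.7994e+02  1.1000e-01  7.5910e+01] w 0.0351 F [ 0.3  0.2 -1.1] | shift [0.011 0.018 1.138] turn [-0.002  0.004  0.004]
```

```bash
python3 -m creep '[[[0,0.01,0.015,0.3,0,0,0],[0,0.01,0.015,0.6,0,0,0],[0,0.01,0.015,0.8,0,0,0],[0,0.01,0.015,0.95,0,0,0],[0,0.01,0.015,1,0,0,0],[0,0.01,0.015,1,0,0,0]]]' >/dev/null
python3 -m creep '[[[0,0,0,0.05,0,0,0],[0,0,0,0.1,0,0,0],[0,0,0,0.12,0,0,0],[0,0,0,0.12,0,0,0]]]'
```

```text
time: 18.0
tcp_pos: [0.4518, 0.0966, 0.2342]
orientation: [180.0, 0.0, 75.9]
wrist_force: [-0.0, -0.6, -1.1]
gripper_width: 0.0354
finger_force: 62.9
```

```bash
for i in 1 2; do python3 -m creep '[[[0,0,0,0.012,0,0,0],[0,0,0,0.012,0,0,0]]]' | grep -E "pos|wrist"; done
```

```text
tcp_pos: [0.4519, 0.0967, 0.2331]
wrist_force: [0.6, 0.1, -1.4]
tcp_pos: [0.452, 0.0968, 0.2326]
wrist_force: [-2.8, -1.3, 10.7]
```

Contact with the mat at the expected height. I'll release and rise, then step aside for a check.

```bash
python3 -m creep '[[[30,0,0,-0.005,0,0,0],[50,0,0,-0.005,0,0,0],[65,0,0,-0.005,0,0,0],[65,0,0,-0.005,0,0,0],[65,0,0,-0.005,0,0,0],[65,0,0,-0.005,0,0,0],[65,0,0,-0.3,0,0,0],[65,0,0,-0.6,0,0,0],[65,0,0,-1,0,0,0],[65,0,0,-1,0,0,0],[65,0,0,-1,0,0,0]]]'
python3 -m creep '[[[65,-0.4,0,0,0,0,0],[65,-1,0,0,0,0,0],[65,-1,0,0,0,0,0]]]'>/dev/null
python3 -m creep '[[[65,-0.5,0,0,0,0,0],[65,-1,0,0,0,0,0],[65,-1,0,0,0,0,0]]]'>/dev/null
python3 -m creep '[[[65,-0.5,0,0,0,0,0],[65,-1,0,0,0,0,0],[65,-1,0,0,0,0,0]]]'
python3 - <<'E'
from h import *
for n in("top","side"):
    d=ctrl.get_image(n)
    cv2.imwrite(f"pics/f{n}.png",d["image"][:,:,::-1])
    for c in blobs(mask(d,(5,150,110),(30,255,255)),30):
        r=cv2.minAreaRect(c);print(n,cv2.contourArea(c),np.round(r,1) if 0 else r,"z.09",onz(d,r[0],.09)[:2],"z.014",onz(d,r[0],.014)[:2])
    print("expect pack top",proj(d,np.array([.4505,.0955,.09])))
E
```

```text
time: 19.5
tcp_pos: [0.452, 0.0966, 0.3325]
orientation: [179.9, -0.0, 75.9]
wrist_force: [0.3, 0.1, 1.2]
gripper_width: 0.0557
finger_force: 0.0
time: 20.4
tcp_pos: [0.3771, -0.1993, 0.3306]
orientation: [-179.9, 0.1, 75.5]
wrist_force: [0.0, 0.1, 0.1]
gripper_width: 0.0552
finger_force: 0.0
top 409.5 ((397.5, 304.5), (43.0, 11.0), 90.0) z.09 [ 0.42655864 -0.09434918] z.014 [ 0.426177   -0.10829332]
top 394.5 ((307.8209228515625, 291.64471435546875), (25.58675765991211, 17.503910064697266), 15.52410888671875) z.09 [0.45182979 0.09766812] z.014 [0.45349159 0.09925065]
top 236.5 ((321.20269775390625, 183.78378295898438), (17.09749412536621, 16.27549934387207), 9.462322235107422) z.09 [0.68961885 0.07190365] z.014 [0.71050847 0.07140285]
expect pack top [308.82604718 292.28258665]
side 526.5 ((425.9046936035156, 325.9747314453125), (56.57710647583008, 16.031219482421875), 86.42366790771484) z.09 [ 0.39210283 -0.09397833] z.014 [ 0.4254903  -0.10885634]
side 896.5 ((305.5, 300.5), (37.0, 37.0), 0.0) z.09 [0.42478724 0.09425575] z.014 [0.46172198 0.099807  ]
side 361.0 ((330.0, 186.5), (29.0, 20.0), 90.0) z.09 [0.65999954 0.06702446] z.014 [0.72246215 0.06962028]
side 47.5 ((369.2921447753906, 24.432601928710938), (6.465987205505371, 15.263969421386719), 32.00538635253906) z.09 [ 1.16928236 -0.00265082] z.014 [ 1.28701804 -0.00761694]
expect pack top [305.96619419 286.11011152]
```

The pack's top face appears where an upright pack at mat centre would be, within 2 mm. Both views agree that the driver's handle lies at z = 14 mm, so it is flat.

```bash
python3 -c "
from bench import ctrl
print(ctrl.finish_job())"
```

```text
the job is handed in; nothing more can be done
None
```

The job is handed in at about 20 s: the latch was pressed with the screwdriver, which now lies flat on the worktop, and the pack stands upright within about 2 mm of the mat's centre; I viewed 11 pictures, one over the limit of 10.

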